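# Stand the purple-handled fork in the cutlery cup

## Task

One fork in the white draining block has a purple handle. Take it out and stand it in the empty steel cutlery cup, handle up; lower it in rather than dropping it, and leave the cup standing. Leave the steel fork in the block.

Things in the scene. Friction and masses are not known exactly. Their poses are not given: they have to be found in the camera images.
- purple_fork: Fork, dark purple plastic handle, steel tines, 197 mm long, 40 g; stands handle up, almost plumb, in a slot of the block. Origin: mid-length, on its underside face. x along it to the tines (down at the start), y across its width, z through its thickness. Handle end at x = -98 mm. Handle at x = -72, z = 4.6 mm is 18 mm wide (y), 9 thick (z): pinch there, closing along z. Tines end 27 x 16 mm.
- purple_fork_tines (a point): Tip of the purple fork's tines: the point (98, 0, 7) mm in the fork's frame. The middle of the fork's lower half lies at (40, 0, 7) mm.
- draining_block: Fixed white plastic block on a grey tray, 130 mm (x) x 64 mm (y), 80 mm tall, left or right of the cup; its long axis x points away from the robot. Origin: centre of its underside. Two slots at x = -31 and +31 mm, each 32 mm (x) x 22 mm (y), floor 8 mm up. The purple fork stands in one, the steel fork in the other, flat faces to the block's y; fork tops about 205 mm above the worktop.
- cutlery_cup: Loose round open steel cup, empty, upright; 72 mm outside diameter, 108 mm tall, 450 g. Mouth 66 mm across, inner floor 4 mm above its underside. Origin: centre of its underside; z up. A fork let go in it leans on the rim by up to 35 degrees, which is fine. The patterned mug (91 mm tall) and the drinking glass (86 mm) nearby are not this cup.
- steel_fork: A bystander: all-steel fork 195 mm long, standing handle up in the other slot of the draining block. Origin and axes as for the purple fork.

How it is judged (in metres and radians):
On the way, in this order (a step that is already met when the one before it is completed fails the run):
1. the purple fork is lifted clear of the draining block (height (world z) of purple_fork_tines above 0.095 m), for 0.1 s.
2. its tines are down inside the cup, handle up (horizontal distance between purple_fork_tines and cutlery_cup below 0.036 m and z of purple_fork_tines in the frame of cutlery_cup below 0.03 m and angle between purple_fork's own x axis and vertical above 2.356 rad), for 0.1 s.
At the end, for the whole second after the job is handed in: The purple fork stands released and at rest in the cup, handle up: tips of its tines within 36 mm of the cup's axis and less than 30 mm above the cup's underside, leaning at most 45 degrees; the cup stands upright within 10 degrees; the steel fork is where it was (all of step 2 and angle between cutlery_cup's own z axis and vertical below 0.17 rad and linear speed of each of purple_fork, cutlery_cup below 0.03 m/s); the robot touches nothing.
It fails at once if the purple fork is dropped into the cup (faster than 1.0 m/s inside it, a free fall of about 50 mm) (horizontal distance between purple_fork_tines and cutlery_cup below 0.036 m and z of purple_fork_tines in the frame of cutlery_cup below 0.1 m and linear speed of purple_fork above 1 m/s).
It fails at once if the cup is knocked over (tipped more than 35 degrees) (angle between cutlery_cup's own z axis and vertical above 0.6 rad).
It fails at once if the steel fork is pulled out or pushed about (moved more than 40 mm) (distance of steel_fork from where it was at the start of the episode above 0.04 m).
It also fails if it takes over 38 s, if anything falls off the work surface, if the arm or the gripper's body presses on something with over 40 N, if the wrist force passes 120 N, or if a joint passes its speed limit or range.

## Robot

A 6-joint arm with a two-finger parallel gripper is mounted at the origin on a cart in front of the work surface, level with it; the furniture and walls round the work are solid. World frame = base frame: x ahead of the robot, y to its left, z up, the work surface at z = 0. Lengths are in mm, angles in degrees, forces in N, time in s.
With the tool pointing down it reaches from about 350 to 925 mm from the base axis. Payload 6.4 kg.
Tool frame: the origin (TCP) lies midway between the tips of the shut fingers; the grasp point (between the pads) lies 19 mm behind it; z points along the fingers, y is the line along which they close (so a half turn about z gives the same grasp; the last joint's range is limited). The gripper opens to 94 mm and grips with 3 to 60 N. Pads are 16 mm wide; open, the fingers measure 119 mm over their backs; the gripper's body (75 mm by 177 mm) begins 78 mm behind the grasp point.
Start: joints at [57.691, 14.043, 89.255, -0, 76.702, -9.975], TCP at [247, 601.253, 205.455] pointing down, gripper open.
Joint ranges: [-179.41, 179.41], [-58.25, 129.5], [7.25, 145.43], [-54.29, 234.29], [11.92, 165.04], [-157.13, 157.13]. Speed limits (degrees/s): [147.25, 147.25, 180, 180, 180, 180].

## Interface

Orientations are given as a 3x3 rotation matrix whose columns are the frame's x, y, z axes.
In Python, from plant import * gives the robot as it stands.
- The arm moves only by the tool move_arm, never from a script. Its argument "motion" is a list of rows, each a list of 7 numbers: the shift along the tool's x, y, z each as a share of 200 mm, from -1 to 1, then the turn, a rotation vector about the tool's x, y, z each as a share of 30 degrees, from -1 to 1, then the gripper's target within -1 to 1 (shut at 1, half-way at 0, fully open at -1). In form: [[tx, ty, tz, wx, wy, wz, jaw], ...]. A call has 1 to 8 rows; each row is the pose to reach, as a shift and turn from the pose commanded when the call began, along the tool's axes at that moment; what a row does not reach only later rows make up. A row lasts 1/10 s, in which the tool goes at most 50 mm and 8.59 degrees, less where a joint would pass 70% of its speed; a pose out of reach is approached as far as the arm can. A call with a number of a shift or a turn outside -1 to 1 is refused whole. A call with a gripper value outside its range is refused whole. The fingers move at their own pace and stop on an object; the grip force is fixed at half the most. Time passes only in rows, so rows that repeat a pose let the fingers close. It gives the time, the measured TCP pose, the force, the opening and the grip force at its end, in the units of the state.
- get_state(): the state, without advancing time (a new reading comes with each control period).
- snapshot(name): name is "scene" or "top"; returns a dict with "image" (420x560x3 uint8, blue, green, red), "depth" (420x560 float32, mm along the optical axis (not along the pixel's ray), 0 where there is no reading), "K" (3x3 intrinsics, pixels), "R" (3x3) and "t" (3): a world point X has camera coordinates R X + t. Camera axes: x right, y down, z forward; pixel columns grow to the right and rows downward; lengths in mm; the calibration is good to about 2 mm. A picture is of the moment at which its call begins.
- sign_off(): hands the job in; it is judged then, once.
Trained networks look in a picture, given as the dict that the camera call returned (one of the last four; its "shot" number tells which), for a name from the list of things; names that differ only in an ending like _2 or _b are one class to them, and where a whole thing is asked for, a point or a joint stands for the part that bears it (a point fixed in the world has none). Each returns a list of dicts, best first, with "p" (0 to 1); they miss things now and then, are a little off and sometimes report something else, mostly with a low value. They report only what shows in the picture. A call takes as long as a camera call.
- find_in(picture, name): "box" ([left, top, width, height] in pixels, round what is visible of it).
- masks_of(picture, name): "pixels" (420x560 bool, what is visible of it) and "box" ([left, top, width, height] in pixels, round what is visible of it).
The state is a dict: "t": time; "qpos": joint angles; "qvel": joint speeds; "joint_torque": joint torques, N m; "ee_pos": TCP position; "tool_rot": TCP orientation; "force": force on the tool from outside, world axes, zero at the start; "ft_torque": the same for the moment, N m; "gripper_width": finger opening in mm; "gripper_force": force on a finger pad.
Only numpy, scipy, OpenCV 4.12 (cv2) and the standard library are available. Lean on these libraries where they do the work, as an engineer would, in place of code of your own. Each camera call takes 0.05 s, during which the arm holds its last target. There are 200 camera calls.

## Working session

There is one attempt and no reset: what is moved stays moved. The work goes in short steps, Python scripts to look and compute and a tool call to move; the robot and the scene stay as the last step left them, time stands still between calls to the robot, and variables do not carry over. Pictures are saved under pics/ and viewed, at most 10 in all, crops included, and the job is handed in when it is done.

Besides the shell and the picture viewer there is one more tool, called by a JSON object that holds its "method" and its "body". move_arm: Moves the arm, as the interface text tells. Its arguments: {"type":"object","properties":{"motion":{"type":"array","items":{"type":"array","items":{"type":"number","minimum":-1,"maximum":1}}}},"required":["motion"]}

```bash
mkdir -p pics; cat > h.py <<'E'
from plant import *
import numpy as np, cv2
def pts(s,mask):
    v,u=np.nonzero(mask&(s["depth"]>0)); d=s["depth"][v,u]
    c=np.linalg.inv(s["K"])@np.vstack([u*d,v*d,d])
    return (s["R"].T@(c-np.array(s["t"]).reshape(3,1))).T
E
python3 - <<'E'
from h import *
st=get_state(); print(st["ee_pos"],st["tool_rot"],st["gripper_width"],st["t"])
np.set_printoptions(precision=1,suppress=True)
for n in ["scene","top"]:
    s=snapshot(n); cv2.imwrite(f"pics/{n}1.png",s["image"])
    print(n,"cam",-np.array(s["R"]).T@np.array(s["t"]))
    for o in ["purple_fork","steel_fork","cutlery_cup","draining_block"]:
        for m in masks_of(s,o)[:2]:
            P=pts(s,m["pixels"]); print(o,round(m["p"],2),m["box"],len(P))
            if len(P): print(np.percentile(P,[2,50,98],axis=0))
E
```

```text
[246.67587278 600.72540649 204.35588226] [[-9.25001882e-01  3.79961188e-01 -1.00645465e-03]
 [ 3.79962390e-01  9.25000521e-01 -1.61821260e-03]
 [ 3.16113089e-04 -1.87926462e-03 -9.99998184e-01]] 94.26804316882391 0.0
scene cam [-181.  -543.5  962.7]
purple_fork 0.48 [365.7, 220.3, 17.1, 45.0] 148
[[ 460.5 -360.1   57.6]
 [ 464.9 -348.4  152.1]
 [ 548.4 -324.8  198.9]]
steel_fork 0.56 [196.7, 167.9, 36.7, 54.4] 1457
[[421.   14.6  -0.8]
 [448.4  42.6  67.6]
 [492.8  84.6 106.1]]
cutlery_cup 0.85 [197.8, 168.8, 35.8, 50.9] 1414
[[420.9  14.6   3. ]
 [446.8  42.   68.5]
 [490.8  83.4 106. ]]
draining_block 0.77 [343.9, 219.2, 42.9, 77.4] 2312
[[ 424.6 -379.2    2.5]
 [ 465.1 -341.2   73.9]
 [ 556.5 -294.4   81.6]]
top cam [ 271.5 -132.8 1010.5]
purple_fork 0.6 [383.2, 210.8, 27.2, 18.1] 189
[[ 462.7 -358.6   19.4]
 [ 469.  -348.5  162.1]
 [ 480.1 -336.5  203.3]]
steel_fork 0.51 [377.1, 176.4, 21.0, 27.5] 143
[[ 526.7 -339.4   25. ]
 [ 538.3 -330.9  151.3]
 [ 549.  -319.9  200.8]]
cutlery_cup 0.64 [196.3, 200.4, 37.0, 41.4] 1184
[[422.   15.7  -0. ]
 [464.4  57.1  44. ]
 [505.7  84.1 109.7]]
draining_block 0.7 [355.8, 183.3, 46.7, 68.1] 2022
[[ 427.9 -371.3    5.9]
 [ 488.4 -320.6   78.8]
 [ 557.6 -286.1   83.8]]
```

```bash
python3 - <<'E'
import cv2,numpy as np
a=cv2.imread("pics/scene1.png");b=cv2.imread("pics/top1.png")
c=[cv2.resize(a[160:310,180:400],(396,270)),cv2.resize(b[160:270,340:420],(396,544),interpolation=cv2.INTER_CUBIC),cv2.resize(b[150:270,150:420],(396,176))]
o=np.zeros((560,800,3),np.uint8);o[:270,:396]=c[0];o[:544,400:796]=c[1];o[280:456,:396]=c[2];cv2.imwrite("pics/m.png",o)
E
```

```text
(no output)
```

View pics/scene1.png

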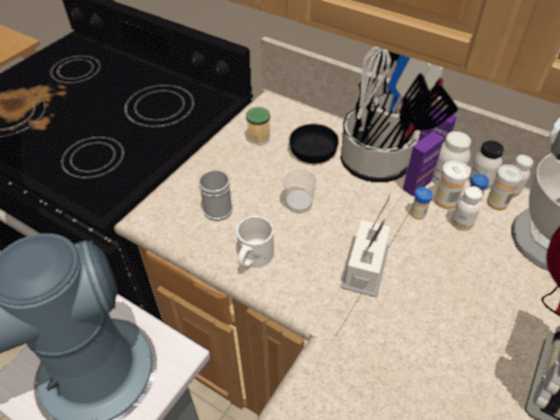

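View pics/m.png

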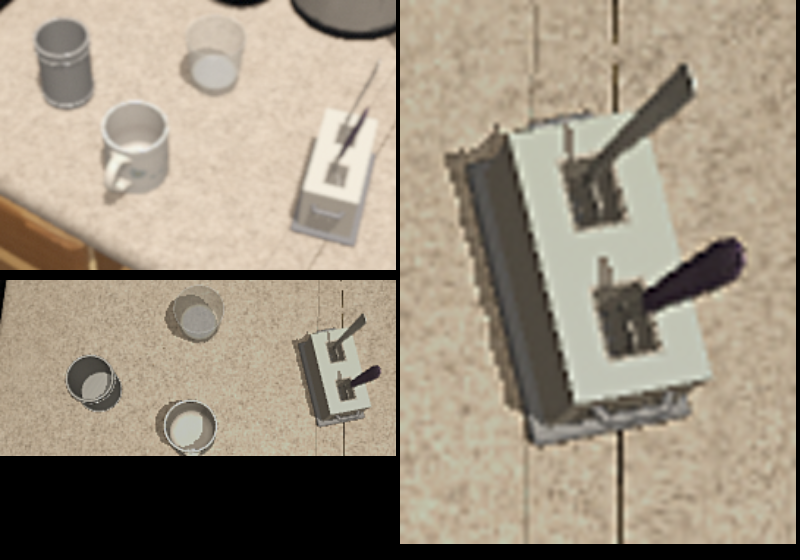

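The scene view shows the steel cup at about (215,195) and the mug at (255,242). The block is at about (367,257), with the purple fork in its near slot and the steel fork in the far one. The networks' purple_fork and cutlery_cup results match this; the steel_fork result in the scene view is wrong, as it marks the cup. Next I fit the poses.

```bash
cat > fit.py <<'E'
from h import *
np.set_printoptions(precision=1,suppress=True)
def circ(P):
    A=np.c_[2*P[:,:2],np.ones(len(P))]; x=np.linalg.lstsq(A,(P[:,:2]**2).sum(1),rcond=None)[0]
    return x[:2],np.sqrt(x[2]+x[:2]@x[:2])
E
python3 - <<'E'
from fit import *
for n in ["scene","top"]:
    s=snapshot(n)
    P=pts(s,masks_of(s,"draining_block")[0]["pixels"]); T=P[(P[:,2]>76)&(P[:,2]<86)]
    r=cv2.minAreaRect(T[:,:2].astype(np.float32)); print(n,"block top z",np.median(T[:,2]),r)
    C=pts(s,masks_of(s,"cutlery_cup")[0]["pixels"]); R=C[(C[:,2]>100)]; print("cup rim",circ(R),len(R),R[:,2].max())
    W=C[(C[:,2]>15)&(C[:,2]<100)]; print("cup wall",circ(W))
    m=masks_of(s,"purple_fork")[0]["pixels"]; m=cv2.dilate(m.astype(np.uint8),np.ones((3,3)))>0
    F=pts(s,m); F=F[(F[:,2]>95)&(F[:,2]<215)]
    for a in range(95,215,20):
        q=F[(F[:,2]>=a)&(F[:,2]<a+20)]
        if len(q): print(a,len(q),np.median(q,0),q.min(0),q.max(0))
    # purple fork image-line for triangulation: handle end pixel
    v,u=np.nonzero(m); d=s["depth"][v,u]
    # rays of mask intersect plane z=190 and z=180
    c=-np.array(s["R"]).T@np.array(s["t"]); k=np.linalg.inv(s["K"])@np.vstack([u,v,np.ones(len(u))]); dr=(np.array(s["R"]).T@k).T
    m0=masks_of(s,"purple_fork")[0]["pixels"]; print("box",masks_of(s,"purple_fork")[0]["box"])
E
```

```text
scene block top z 78.07467123762206 ((496.281982421875, -332.58416748046875), (132.8195037841797, 63.98923110961914), 14.566606521606445)
cup rim (array([456.2,  49.4]), np.float64(34.513843258001906)) 177 110.60156737885143
cup wall (array([456.1,  49.6]), np.float64(34.12520617374661))
95 4 [ 464.2 -339.9  110.8] [ 462.6 -342.4  106.4] [ 464.8 -339.5  113.2]
115 21 [ 463.9 -343.2  126. ] [ 459.8 -347.1  117.1] [ 469.8 -338.6  134.8]
135 23 [ 462.7 -347.5  145.1] [ 460.1 -352.5  135.5] [ 470.  -342.2  154.3]
155 28 [ 463.8 -351.8  164.2] [ 460.7 -357.5  156.2] [ 475.  -345.9  174.6]
175 30 [ 464.3 -355.9  185.6] [ 460.5 -360.2  175. ] [ 476.3 -349.7  194.1]
195 13 [ 467.7 -358.7  198.6] [ 463.1 -360.8  195.1] [ 474.3 -355.3  203.3]
box [368.2, 222.4, 14.3, 41.3]
top block top z 80.56944780980865 ((498.20953369140625, -330.8577575683594), (130.7307891845703, 64.05935668945312), 14.698617935180664)
cup rim (array([456.9,  50.4]), np.float64(34.52133105500639)) 198 112.98362143388552
cup wall (array([456. ,  49.8]), np.float64(33.85791359649194))
95 10 [ 466.7 -337.5  106.9] [ 464.3 -340.7   95.2] [ 469.3 -336.   113.4]
115 18 [ 467.4 -339.4  127.9] [ 462.6 -342.6  116.9] [ 473.1 -337.6  134.5]
135 29 [ 468.3 -343.3  145.2] [ 462.6 -346.5  135.3] [ 476.2 -339.8  153. ]
155 40 [ 468.8 -347.5  165.8] [ 462.1 -352.6  155. ] [ 477.8 -344.7  174.9]
175 46 [ 469.8 -352.4  185.4] [ 462.2 -357.8  175.6] [ 479.8 -348.6  194.2]
195 30 [ 470.9 -355.8  199.9] [ 464.5 -359.8  195.3] [ 478.6 -353.4  205.3]
box [384.9, 209.6, 23.4, 17.2]
```

```bash
cat > plan.py <<'E'
from h import *
from scipy.spatial.transform import Rotation as Ro
def Rt(yaw,s):  # tool y yaw (deg), tilt slope: tool z leans along -tool y by s
    a=np.radians(yaw); h=np.array([np.cos(a),np.sin(a),0])
    z=-s*h-np.array([0,0,1]); z/=np.linalg.norm(z); y=h-(h@z)*z; y/=np.linalg.norm(y)
    return np.c_[np.cross(y,z),y,z]
def plan(goals,p=None,R=None,step=195,ang=29):
    """print calls (shift/200, rotvec/30deg, rows needed) from the present pose through goals"""
    st=get_state(); p=np.array(st["ee_pos"]) if p is None else p; R=np.array(st["tool_rot"]) if R is None else R
    for gp,gR in goals:
        for _ in range(12):
            d=R.T@(np.array(gp)-p); w=Ro.from_matrix(R.T@gR).as_rotvec(degrees=True)
            n=max(1,np.abs(d).max()/step,np.linalg.norm(w)/ang)
            k=int(np.ceil(n-.02)); r=np.round(np.r_[d/k/200,w/k/30],3)
            print(r.tolist(),"rows>=%.1f"%max(np.linalg.norm(d)/k/50,np.linalg.norm(w)/k/8.59))
            p=p+R@r[:3]*200; R=R@Ro.from_rotvec(r[3:]*30,degrees=True).as_matrix()
            if k==1: break
    print("end",p.round(1))
E
python3 - <<'E'
from plan import *
R=Rt(-75.4,.2); G=np.array([470,-352.8,179])
print(R.round(2))
plan([([440,200,290],Rt(10,0)),(G-70*R[:,2],R)])
E
```

```text
[[ 0.97  0.25 -0.05]
 [ 0.25 -0.95  0.19]
 [ 0.   -0.2  -0.98]]
[-0.828, -0.745, -0.211, -0.0, -0.0, 0.961] rows>=4.5
[-0.542, -0.127, -0.106, -0.0, -0.0, 0.481] rows>=2.3
[-0.556, 0.013, -0.106, -0.0, -0.0, 0.48] rows>=2.3
[-0.939, -0.109, 0.071, 0.101, 0.094, 0.946] rows>=3.8
[-0.879, 0.353, 0.018, 0.101, 0.093, 0.945] rows>=3.8
[-0.605, 0.728, -0.048, 0.102, 0.093, 0.946] rows>=3.8
end [ 473.6 -366.1  247.7]
```

{"method": "move_arm", "body": {"motion": [[-0.83, -0.745, -0.21, 0, 0, 0.96, -1], [-0.83, -0.745, -0.21, 0, 0, 0.96, -1], [-0.83, -0.745, -0.21, 0, 0, 0.96, -1], [-0.83, -0.745, -0.21, 0, 0, 0.96, -1], [-0.83, -0.745, -0.21, 0, 0, 0.96, -1]]}}

```text
t: 1.6
ee_pos: [345.2, 398.0, 248.5]
tool_rot: [[-0.625, 0.781, 0.002], [0.781, 0.625, 0.001], [-0.001, 0.002, -1.0]]
force: [-0.5, 0.1, 0.5]
gripper_width: 93.9
gripper_force: 0.0
```

{"method": "move_arm", "body": {"motion": [[-0.54, -0.13, -0.1, 0, 0, 0.48, -1], [-0.54, -0.13, -0.1, 0, 0, 0.48, -1], [-0.54, -0.13, -0.1, 0, 0, 0.48, -1]]}}

```text
t: 1.9
ee_pos: [393.3, 297.1, 268.9]
tool_rot: [[-0.409, 0.912, 0.003], [0.912, 0.409, 0.0], [-0.001, 0.003, -1.0]]
force: [0.2, -0.0, 0.5]
gripper_width: 94.1
gripper_force: 0.0
```

{"method": "move_arm", "body": {"motion": [[-0.55, 0.01, -0.1, 0, 0, 0.48, -1], [-0.55, 0.01, -0.1, 0, 0, 0.48, -1], [-0.55, 0.01, -0.1, 0, 0, 0.48, -1]]}}

```text
t: 2.2
ee_pos: [440.5, 198.1, 288.6]
tool_rot: [[-0.17, 0.985, 0.002], [0.985, 0.17, -0.0], [-0.0, 0.002, -1.0]]
force: [-0.3, 0.5, -0.0]
gripper_width: 93.8
gripper_force: 0.0
```

{"method": "move_arm", "body": {"motion": [[-0.94, -0.11, 0.07, 0.1, 0.09, 0.95, -1], [-0.94, -0.11, 0.07, 0.1, 0.09, 0.95, -1], [-0.94, -0.11, 0.07, 0.1, 0.09, 0.95, -1], [-0.94, -0.11, 0.07, 0.1, 0.09, 0.95, -1]]}}

```text
t: 2.6
ee_pos: [449.9, 10.3, 273.1]
tool_rot: [[0.319, 0.946, -0.049], [0.947, -0.317, 0.051], [0.033, -0.062, -0.998]]
force: [0.4, -0.6, -0.6]
gripper_width: 93.9
gripper_force: 0.0
```

{"method": "move_arm", "body": {"motion": [[-0.88, 0.35, 0.02, 0.1, 0.09, 0.95, -1], [-0.88, 0.35, 0.02, 0.1, 0.09, 0.95, -1], [-0.88, 0.35, 0.02, 0.1, 0.09, 0.95, -1], [-0.88, 0.35, 0.02, 0.1, 0.09, 0.95, -1]]}}

```text
t: 3.0
ee_pos: [460.4, -178.7, 258.9]
tool_rot: [[0.735, 0.675, -0.067], [0.678, -0.726, 0.118], [0.032, -0.132, -0.991]]
force: [-0.0, 0.1, 0.5]
gripper_width: 93.9
gripper_force: 0.0
```

```bash
python3 - <<'E'
from plan import *
R=Rt(-75.4,.2); G=np.array([470,-352.8,179])
st=get_state(); print(st["t"],st["ee_pos"],st["qpos"])
plan([(G-70*R[:,2],R)])
E
```

```text
3.0 [ 460.35729313 -178.72425266  258.88442259] [-36.27545599  -5.43090148 104.50615114   3.2146673   88.04238583
  10.60789844]
[-0.588, 0.732, -0.06, 0.107, 0.095, 0.933] rows>=3.8
end [ 473.6 -366.1  247.7]
```

{"method": "move_arm", "body": {"motion": [[-0.59, 0.73, -0.06, 0.107, 0.095, 0.933, -1], [-0.59, 0.73, -0.06, 0.107, 0.095, 0.933, -1], [-0.59, 0.73, -0.06, 0.107, 0.095, 0.933, -1], [-0.59, 0.73, -0.06, 0.107, 0.095, 0.933, -1], [-0.59, 0.73, -0.06, 0.107, 0.095, 0.933, -1]]}}

```text
t: 3.5
ee_pos: [473.4, -367.4, 246.6]
tool_rot: [[0.968, 0.247, -0.05], [0.252, -0.949, 0.19], [-0.001, -0.197, -0.98]]
force: [-0.3, 1.0, 0.1]
gripper_width: 94.1
gripper_force: 0.0
```

```bash
python3 - <<'E'
from plan import *
R=Rt(-75.4,.2); G=np.array([470,-352.8,179])
st=get_state(); print(st["t"],st["ee_pos"],st["qpos"])
plan([(G+19*R[:,2],R)])
E
```

```text
3.5 [ 473.40537562 -367.35942403  246.60433408] [-50.85901218  11.70430208  88.23779295   4.64606187  90.42598042
  24.13745128]
[0.002, -0.007, 0.441, -0.001, 0.002, 0.0] rows>=1.8
end [ 469.  -349.1  160.4]
```

Descend at half pace and look before closing.

{"method": "move_arm", "body": {"motion": [[0, -0.007, 0.11, 0, 0, 0, -1], [0, -0.007, 0.22, 0, 0, 0, -1], [0, -0.007, 0.33, 0, 0, 0, -1], [0, -0.007, 0.44, 0, 0, 0, -1], [0, -0.007, 0.44, 0, 0, 0, -1]]}}

```text
t: 4.0
ee_pos: [467.9, -342.6, 159.1]
tool_rot: [[0.966, 0.253, -0.054], [0.258, -0.946, 0.194], [-0.002, -0.202, -0.979]]
force: [0.3, 0.1, -0.1]
gripper_width: 93.8
gripper_force: 0.0
```

```bash
python3 - <<'E'
from fit import *
s=snapshot("scene");t=snapshot("top")
a=cv2.resize(s["image"][180:310,310:440],(400,400),interpolation=2);b=cv2.resize(t["image"][140:270,320:450],(400,400),interpolation=2)
cv2.imwrite("pics/g.png",np.hstack([a,b]))
E
```

```text
(no output)
```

View pics/g.png

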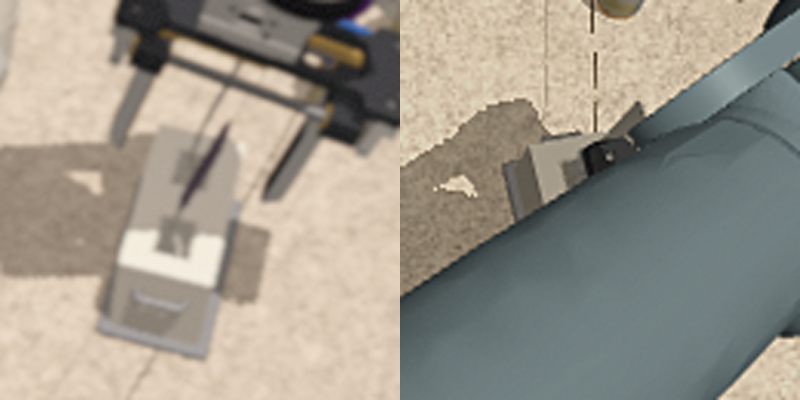

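The scene crop shows the fingers straddling the purple fork, left tip at about (115,140) and right tip at about (270,195), with the steel fork behind them. The TCP is 6.5 mm too far to +y, because I planned from a pose measured while the arm was still lagging. I'll correct that after it settles.

{"method": "move_arm", "body": {"motion": [[0, 0, 0, 0, 0, 0, -1], [0, 0, 0, 0, 0, 0, -1]]}}

```text
t: 4.3
ee_pos: [469.6, -346.9, 164.1]
tool_rot: [[0.967, 0.251, -0.048], [0.256, -0.949, 0.187], [0.001, -0.193, -0.981]]
force: [0.5, -0.1, 1.6]
gripper_width: 93.8
gripper_force: 0.0
```

```bash
python3 - <<'E'
from plan import *
np.set_printoptions(precision=1,suppress=True)
R=Rt(-75.4,.2); G=np.array([470,-352.8,179])
st=get_state(); print(st["ee_pos"])
plan([(G+19*R[:,2],R)])
s=snapshot("scene"); m=masks_of(s,"purple_fork")
for q in m[:2]:
    P=pts(s,cv2.dilate(q["pixels"].astype(np.uint8),np.ones((3,3)))>0); P=P[(P[:,2]>100)&(P[:,2]<210)&(abs(P[:,0]-470)<15)&(abs(P[:,1]+350)<20)]
    print(q["p"],q["box"])
    for a in range(115,210,20):
        x=P[(P[:,2]>=a)&(P[:,2]<a+20)]
        if len(x): print(a,len(x),np.median(x,0))
E
```

```text
[ 469.6 -346.9  164.1]
[-0.006, 0.014, 0.016, 0.006, -0.001, 0.007] rows>=0.1
end [ 469.  -349.3  160.4]
0.64 [366.5, 221.0, 16.7, 42.0]
115 18 [ 462.9 -343.3  125.8]
135 24 [ 463.7 -347.6  146. ]
155 27 [ 463.8 -351.4  164.8]
175 30 [ 464.8 -356.   185.9]
195 12 [ 466.1 -359.4  198.2]
```

{"method": "move_arm", "body": {"motion": [[-0.005, 0.014, 0.015, 0, 0, 0, -1], [-0.005, 0.014, 0.015, 0, 0, 0, -1], [-0.005, 0.014, 0.015, 0, 0, 0, 1], [-0.005, 0.014, 0.015, 0, 0, 0, 1], [-0.005, 0.014, 0.015, 0, 0, 0, 1], [-0.005, 0.014, 0.015, 0, 0, 0, 1], [-0.005, 0.014, 0.015, 0, 0, 0, 1], [-0.005, 0.014, 0.015, 0, 0, 0, 1]]}}

```text
t: 5.2
ee_pos: [468.4, -348.7, 159.0]
tool_rot: [[0.967, 0.25, -0.05], [0.255, -0.948, 0.189], [0.0, -0.195, -0.981]]
force: [-0.4, 0.8, 0.3]
gripper_width: 49.4
gripper_force: 0.0
```

{"method": "move_arm", "body": {"motion": [[0, 0, 0, 0, 0, 0, 1], [0, 0, 0, 0, 0, 0, 1], [0, 0, 0, 0, 0, 0, 1], [0, 0, 0, 0, 0, 0, 1]]}}

```text
t: 5.6
ee_pos: [468.4, -348.7, 159.0]
tool_rot: [[0.967, 0.25, -0.05], [0.255, -0.948, 0.189], [0.0, -0.195, -0.981]]
force: [-0.9, -0.3, 0.5]
gripper_width: 17.5
gripper_force: 0.1
```

{"method": "move_arm", "body": {"motion": [[0, 0, 0, 0, 0, 0, 1], [0, 0, 0, 0, 0, 0, 1], [0, 0, 0, 0, 0, 0, 1], [0, 0, 0, 0, 0, 0, 1]]}}

```text
t: 6.0
ee_pos: [469.0, -351.0, 159.2]
tool_rot: [[0.967, 0.25, -0.048], [0.255, -0.95, 0.183], [0.001, -0.189, -0.982]]
force: [1.8, -4.8, -3.1]
gripper_width: 10.6
gripper_force: 29.5
```

{"method": "move_arm", "body": {"motion": [[0, -0.005, -0.07, 0, 0, 0, 1], [0, -0.01, -0.14, 0, 0, 0, 1], [0, -0.014, -0.21, 0, 0, 0, 1], [0, -0.019, -0.28, 0, 0, 0, 1], [0, -0.024, -0.36, 0, 0, 0, 1], [0, -0.03, -0.45, 0, 0, 0, 1], [0, -0.036, -0.55, 0, 0, 0, 1], [0, -0.036, -0.65, 0, 0, 0, 1]]}}

```text
t: 6.8
ee_pos: [472.7, -364.8, 289.1]
tool_rot: [[0.967, 0.251, -0.051], [0.256, -0.947, 0.193], [-0.0, -0.2, -0.98]]
force: [0.7, 0.2, -0.6]
gripper_width: 9.5
gripper_force: 30.6
```

{"method": "move_arm", "body": {"motion": [[0, 0, 0, 0, 0, 0, 1], [0, 0, 0, 0, 0, 0, 1], [0, 0, 0, 0, 0, 0, 1]]}}

```text
t: 7.1
ee_pos: [472.5, -365.3, 286.4]
tool_rot: [[0.967, 0.25, -0.052], [0.255, -0.948, 0.192], [-0.001, -0.199, -0.98]]
force: [-0.0, 0.3, -0.3]
gripper_width: 9.4
gripper_force: 30.7
```

```bash
python3 - <<'E'
from plan import *
np.set_printoptions(precision=1,suppress=True)
st=get_state();Rk=np.array(st["tool_rot"]);p=np.array(st["ee_pos"]);print(p)
s=snapshot("scene");t=snapshot("top")
for x in (s,t):
  for q in masks_of(x,"purple_fork")[:2]:
    P=pts(x,q["pixels"]); L=(P-p)@Rk
    ok=(abs(L[:,0])<30)&(abs(L[:,1])<50)&(L[:,2]>0)&(L[:,2]<170); L=L[ok]; print(q["p"],q["box"],len(L),P[ok][:,2].min() if ok.any() else 0)
    for a in range(0,170,25):
        w=L[(L[:,2]>=a)&(L[:,2]<a+25)]
        if len(w): print(a,len(w),np.median(w,0))
a=cv2.resize(s["image"][180:310,310:440],(400,400),interpolation=2);b=cv2.resize(t["image"][140:270,320:450],(400,400),interpolation=2)
cv2.imwrite("pics/l.png",np.hstack([a,b]))
E
```

```text
[ 472.5 -365.3  286.4]
0.6 [370.0, 174.8, 33.5, 66.0] 139 144.85570053806245
0 30 [-5.5 -5.1 16. ]
25 34 [-3.4 -8.1 36.4]
50 14 [-1.  -8.5 61.7]
75 22 [-1.3 -0.7 91.7]
100 16 [ -8.5   4.5 114. ]
125 23 [ -0.1   4.1 134.5]
```

View pics/l.png

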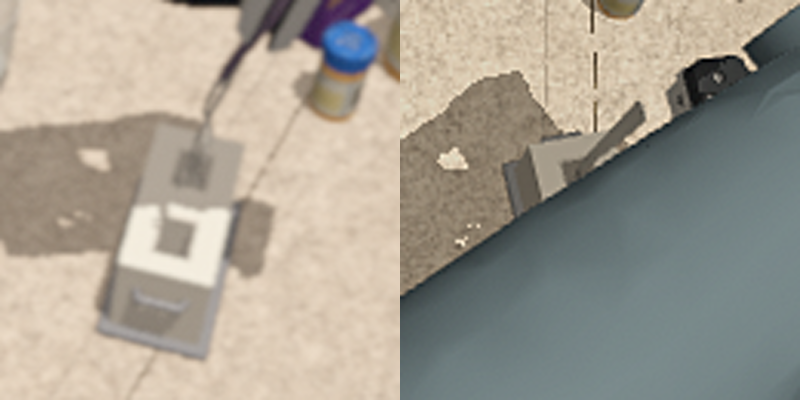

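The purple fork is out and gripped (9.4 mm opening, 30 N). The near slot at (175,235) in the crop is empty and the steel fork is still in the far slot. Next I carry the fork over the cup with a slight lean, so that it settles gently on the rim.

```bash
cat > goal.py <<'E'
from plan import *
R=Rt(-75.4,.35); h=np.array([.252,-.968,0])
def tcp(z,off=15,c=(456.4,49.9)): return np.r_[np.array(c)-off*h[:2],z]-R@[0,1,150]
E
python3 - <<'E'
from goal import *
print(tcp(150),tcp(9)); plan([(tcp(160),R)])
E
```

```text
[464.87276516  17.38091006 291.90910388] [464.87276516  17.38091006 150.90910388]
[0.225, -0.921, 0.147, 0.132, 0.002, 0.003] rows>=3.8
[0.224, -0.908, 0.21, 0.132, 0.001, 0.003] rows>=3.8
end [464.8  17.3 301.9]
```

{"method": "move_arm", "body": {"motion": [[0.045, -0.184, 0.03, 0.03, 0, 0, 1], [0.09, -0.37, 0.06, 0.06, 0, 0, 1], [0.135, -0.55, 0.09, 0.09, 0, 0, 1], [0.18, -0.74, 0.118, 0.11, 0, 0, 1], [0.225, -0.92, 0.147, 0.132, 0, 0, 1], [0.225, -0.92, 0.147, 0.132, 0, 0, 1]]}}

```text
t: 7.9
ee_pos: [468.8, -171.6, 295.1]
tool_rot: [[0.966, 0.25, -0.068], [0.259, -0.932, 0.255], [0.0, -0.263, -0.965]]
force: [0.3, 0.1, -0.3]
gripper_width: 9.6
gripper_force: 30.7
```

{"method": "move_arm", "body": {"motion": [[0.045, -0.18, 0.042, 0.03, 0, 0, 1], [0.09, -0.36, 0.084, 0.06, 0, 0, 1], [0.135, -0.545, 0.126, 0.09, 0, 0, 1], [0.18, -0.725, 0.168, 0.11, 0, 0, 1], [0.224, -0.908, 0.21, 0.132, 0, 0, 1], [0.224, -0.908, 0.21, 0.132, 0, 0, 1], [0.224, -0.908, 0.21, 0.132, 0, 0, 1], [0.224, -0.908, 0.21, 0.132, 0, 0, 1]]}}

```text
t: 8.7
ee_pos: [465.1, 15.5, 301.9]
tool_rot: [[0.967, 0.24, -0.084], [0.254, -0.914, 0.317], [-0.0, -0.328, -0.945]]
force: [-0.1, 0.6, -0.6]
gripper_width: 9.6
gripper_force: 30.7
```

```bash
cat > chk.py <<'E'
from goal import *; from fit import circ
import sys
np.set_printoptions(precision=1,suppress=True)
st=get_state();Rk=np.array(st["tool_rot"]);p=np.array(st["ee_pos"]);print(st["t"],p,st["gripper_width"],"tip est",p+Rk@[0,1,150])
im=[]
for n in ("scene","top"):
  x=snapshot(n)
  for q in masks_of(x,"purple_fork")[:1]:
    P=pts(x,q["pixels"]); L=(P-p)@Rk
    ok=(abs(L[:,0])<30)&(abs(L[:,1])<50)&(L[:,2]>0)&(L[:,2]<170); L=L[ok]; print(n,q["p"],q["box"],len(L))
    for a in range(0,170,25):
        w=L[(L[:,2]>=a)&(L[:,2]<a+25)]
        if len(w): print(a,len(w),np.median(w,0),w[:,2].max())
  for q in masks_of(x,"cutlery_cup")[:1]:
    C=pts(x,q["pixels"]);C=C[(C[:,2]>15)&(C[:,2]<112)&(np.hypot(C[:,0]-456,C[:,1]-50)<45)];print("cup",q["p"],circ(C),len(C))
  im.append(cv2.resize(x["image"][90:250,150:310] if n=="scene" else x["image"][140:300,130:290],(400,400),interpolation=2))
cv2.imwrite(f"pics/{sys.argv[1]}.png",np.hstack(im))
E
python3 chk.py c1
```

```text
8.7 [465.1  15.5 301.9] 9.560027666316428 tip est [452.8  62.2 159.9]
scene 0.73 [211.7, 100.6, 14.7, 56.6] 103
0 20 [-5.4 -3.3 13.6] 24.86325469574519
25 19 [-3.1 -6.1 35.9] 47.229449375622345
50 13 [-1.6 -7.1 62. ] 74.82770930637712
75 26 [ 0.4  0.2 92.6] 99.08552096383339
100 24 [ -2.9   5.8 106.1] 119.5511938345041
125 1 [ -0.5   5.1 126.7] 126.71720643723896
cup 0.66 (array([456.2,  49.6]), np.float64(34.140543510194036)) 1257
```

View pics/c1.png

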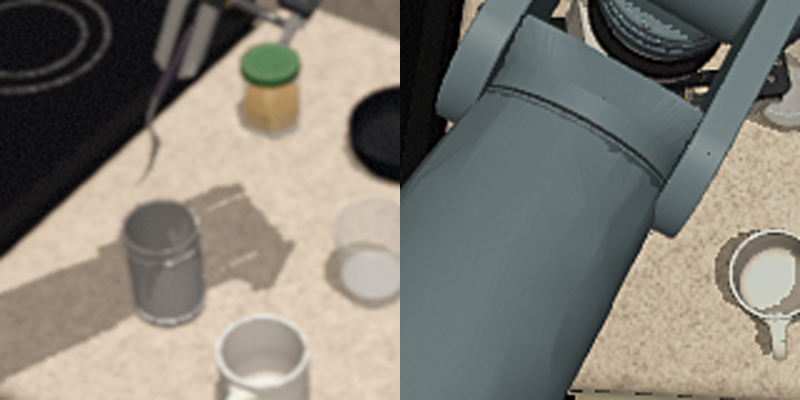

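The crop shows the fork hanging over the cup, with the tine tip at about (140,182) and the cup mouth centred at about (163,232). I'll check the tip position with a ray before lowering.

```bash
python3 - <<'E'
from goal import *
np.set_printoptions(precision=1,suppress=True)
st=get_state();Rk=np.array(st["tool_rot"]);p=np.array(st["ee_pos"]);x=snapshot("scene")
Rc=np.array(x["R"]);t=np.array(x["t"]).ravel();c=-Rc.T@t
d=Rc.T@np.linalg.inv(x["K"])@[150+140/2.5,90+182/2.5,1]
P=c+d*(((p+Rk@[0,0,150]-c)@Rk[:,2])/(d@Rk[:,2])); print("tip",P,"tool",Rk.T@(P-p))
q=x["K"]@(Rc@(p+Rk@[0,1,150])+t); print(q[:2]/q[2], st["tool_rot"])
plan([(tcp(125),R),(tcp(9),R)])
E
```

```text
tip [451.3  59.2 159. ] tool [ -2.2   4.3 150. ]
[205.1 161.5] [[ 1.   0.2 -0.1]
 [ 0.3 -0.9  0.3]
 [-0.  -0.3 -0.9]]
[0.001, 0.052, 0.168, 0.004, 0.002, 0.004] rows>=0.7
[0.0, 0.192, 0.547, -0.0, -0.0, 0.0] rows>=2.3
end [464.9  17.3 151. ]
```

{"method": "move_arm", "body": {"motion": [[0, 0.035, 0.1, 0, 0, 0, 1], [0, 0.07, 0.2, 0, 0, 0, 1], [0, 0.1, 0.3, 0, 0, 0, 1], [0, 0.135, 0.39, 0, 0, 0, 1], [0, 0.163, 0.475, 0, 0, 0, 1], [0, 0.163, 0.475, 0, 0, 0, 1], [0, 0.163, 0.475, 0, 0, 0, 1]]}}

```text
t: 9.75
ee_pos: [464.9, 17.0, 202.0]
tool_rot: [[0.967, 0.241, -0.084], [0.255, -0.913, 0.318], [-0.0, -0.329, -0.944]]
force: [-0.4, -0.5, -1.0]
gripper_width: 9.4
gripper_force: 30.7
```

```bash
python3 chk.py c2; python3 -c "
from goal import *
plan([(tcp(9),R)])"
```

```text
9.75 [464.9  17.  202. ] 9.355529386777087 tip est [452.6  63.7  60. ]
scene 0.47 [213.4, 139.8, 17.8, 46.7] 63
0 19 [-5.3 -3.4 11.9] 24.02844076528546
25 15 [-3.8 -6.3 34.1] 44.99051336543699
50 1 [ 0.1 -7.4 51.6] 51.55078790303323
75 14 [-1.5  1.7 92.7] 99.48249936574197
100 14 [ -3.7   5.6 104.4] 112.89472818448897
cup 0.91 (array([456.1,  49.6]), np.float64(33.93884247321533)) 1253
[-0.001, 0.082, 0.245, 0.005, -0.0, 0.007] rows>=1.0
end [464.9  17.4 150.8]
```

View pics/c2.png

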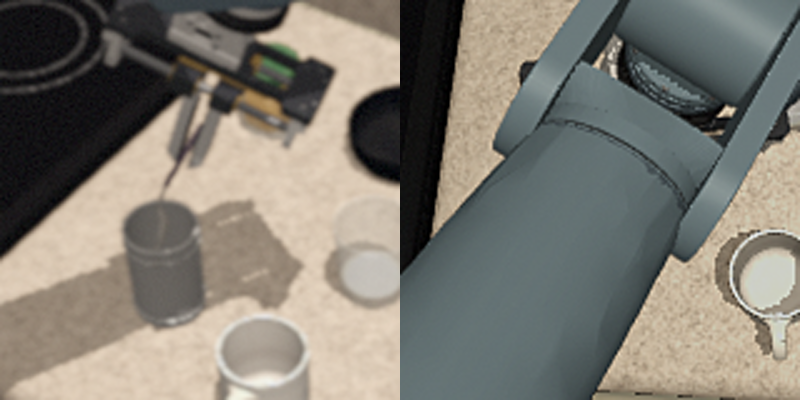

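The tines are inside the cup mouth, with the fork entering at about (160,215) in the crop. The cup has not moved. Lowering the rest slowly.

{"method": "move_arm", "body": {"motion": [[0, 0.018, 0.05, 0, 0, 0, 1], [0, 0.035, 0.1, 0, 0, 0, 1], [0, 0.05, 0.15, 0, 0, 0, 1], [0, 0.067, 0.2, 0, 0, 0, 1], [0, 0.075, 0.225, 0, 0, 0, 1], [0, 0.082, 0.245, 0, 0, 0, 1], [0, 0.082, 0.245, 0, 0, 0, 1], [0, 0.082, 0.245, 0, 0, 0, 1]]}}

```text
t: 10.85
ee_pos: [464.9, 17.6, 150.3]
tool_rot: [[0.967, 0.241, -0.083], [0.255, -0.913, 0.318], [0.0, -0.328, -0.945]]
force: [0.3, -0.1, 0.3]
gripper_width: 9.1
gripper_force: 30.7
```

{"method": "move_arm", "body": {"motion": [[0, 0.004, 0.012, 0, 0, 0, 1], [0, 0.004, 0.012, 0, 0, 0, 1], [0, 0.004, 0.012, 0, 0, 0, -0.8], [0, 0.004, 0.012, 0, 0, 0, -0.8], [0, 0.004, 0.012, 0, 0, 0, -0.8], [0, 0.004, 0.012, 0, 0, 0, -0.8], [0, 0.004, 0.012, 0, 0, 0, -0.8], [0, 0.004, 0.012, 0, 0, 0, -0.8]]}}

```text
t: 11.65
ee_pos: [464.6, 17.7, 147.5]
tool_rot: [[0.967, 0.241, -0.084], [0.255, -0.913, 0.318], [0.0, -0.329, -0.945]]
force: [1.0, 0.6, -0.3]
gripper_width: 53.7
gripper_force: 0.0
```

{"method": "move_arm", "body": {"motion": [[0, 0, 0, 0, 0, 0, -0.8], [0, 0, 0, 0, 0, 0, -0.8], [0, 0, 0, 0, 0, 0, -0.8], [0, 0, 0, 0, 0, 0, -0.8]]}}

```text
t: 12.05
ee_pos: [464.6, 17.7, 147.5]
tool_rot: [[0.967, 0.241, -0.084], [0.255, -0.913, 0.318], [0.0, -0.328, -0.945]]
force: [0.2, 0.6, 0.2]
gripper_width: 83.5
gripper_force: 0.0
```

```bash
python3 chk.py c3
```

```text
12.05 [464.6  17.7 147.5] 83.5270390676066 tip est [452.3  64.4   5.5]
scene 0.59 [220.5, 161.0, 13.2, 23.2] 36
0 20 [-5.2  4.7 11.1] 24.200269591072452
25 16 [-2.2 -0.2 37.7] 47.60315542212063
cup 0.59 (array([456. ,  49.6]), np.float64(33.98874451732518)) 1229
top 0.15 [376.1, 176.1, 20.8, 26.7] 0
```

View pics/c3.png

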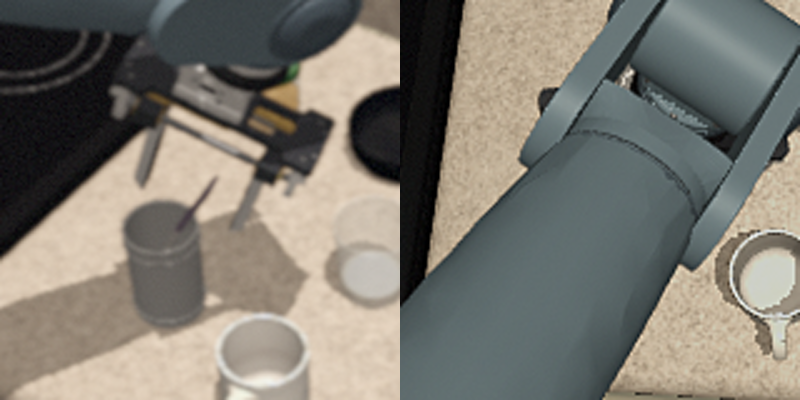

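The fork leans on the rim at about (190,215) in the crop, clear of both open fingers, and the cup is upright. Withdrawing along the tool axis.

{"method": "move_arm", "body": {"motion": [[0, 0.01, -0.08, 0, 0, 0, -0.8], [0, 0.02, -0.2, 0, 0, 0, -0.8], [0, 0.02, -0.35, 0, 0, 0, -0.8], [0, 0.02, -0.5, 0, 0, 0, -0.8], [0, 0.02, -0.65, 0, 0, 0, -0.8], [0, 0.02, -0.8, 0, 0, 0, -0.8], [0, 0.02, -0.8, 0, 0, 0, -0.8], [0, 0.02, -0.8, 0, 0, 0, -0.8]]}}

```text
t: 13.15
ee_pos: [479.0, -36.8, 297.0]
tool_rot: [[0.967, 0.241, -0.084], [0.255, -0.913, 0.318], [0.0, -0.328, -0.945]]
force: [-0.1, 0.3, -1.1]
gripper_width: 84.4
gripper_force: 0.0
```

```bash
python3 - <<'E'
from fit import *
np.set_printoptions(precision=1,suppress=True)
s=snapshot("scene");t=snapshot("top")
for o in ("purple_fork","cutlery_cup","steel_fork"):
  for x in (s,t):
    for q in masks_of(x,o)[:1]:
      P=pts(x,q["pixels"]); print(o,round(q["p"],2),q["box"])
      if len(P): print(np.percentile(P,[2,50,98],axis=0))
a=cv2.resize(s["image"][130:330,170:450],(560,400),interpolation=2)
cv2.imwrite("pics/f.png",a)
E
```

```text
purple_fork 0.59 [222.6, 161.8, 11.7, 20.1]
[[457.1  -8.4  43.5]
 [461.6  10.6 145.7]
 [535.   77.6 179.5]]
cutlery_cup 0.73 [196.2, 168.9, 35.9, 49.3]
[[421.   14.5  -0.6]
 [447.4  40.4  68. ]
 [490.9  84.8 107.3]]
steel_fork 0.52 [375.9, 173.0, 24.2, 31.7]
[[ 523.3 -340.5   23.3]
 [ 537.5 -331.   151.2]
 [ 548.7 -319.4  200.2]]
```

View pics/f.png

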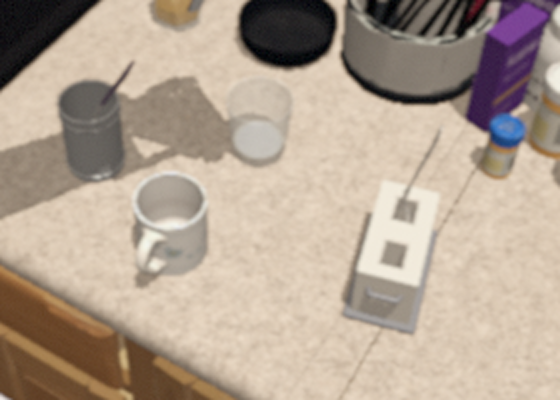

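The fork stands in the cup, handle up at about (120,80). The cup is upright, the steel fork is in its slot at about (420,170), and the gripper is clear. Handing in.

```bash
python3 -c "
from plant import *
print(sign_off())"
```

```text
the job is handed in; nothing more can be done
None
```

I lowered the purple fork into the steel cup and released it handle up; the cup is upright, the steel fork is still in its slot, and the job is handed in (no verdict was returned).

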